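Hold the fume extractor's shutter half open for a draught check

TASK

Get the bench fume extractor ready for its draught check: push the locking knob on its top right down and, keeping it down, turn it clockwise to its stop so that its latch swings clear of the shutter, then let it spring back up. Then slide the sprung shutter half open by its tab, until the tab is level with the small round stud on the rail, never running it on to the far end of its travel, and finish while still holding it there against its spring. Leave the other things on the bench and on the extractor where they are.

Things in the scene. Friction and masses are not known exactly. Their poses are not given: they have to be found in the camera images.
- extractor: grey fixed box, 240 (its x) x 300 (its y) x 100 mm (z) on the bench; origin under its centre, z up, its -x side faces roughly to the robot, +y is the way the shutter opens. On its flat top (100 mm above the bench): the knob at x +40, y 0 mm, and the shutter, centred on x -40 mm between two 7 mm high rails along y
- knob_grip (a point): grip point of the black bar-shaped locking knob, on its vertical turning axis, 144 mm above the bench when up, 10 mm below the bar's top. The bar is 44 mm long (point's x, at the start the extractor's x), 12 mm thick (point's y) and 32 mm high; its underside is 22 mm above the extractor's top when up. Below it, 21 to 36 mm from the axis, stands a fixed steel guard 16 mm high
- latch_tip (a point): end of the steel latch tongue below the knob's bar, turning with the knob: 47 mm from its axis on the point's -x side, 21 mm above the extractor's top when up, 10 mm wide. At the start it stands before a lug of the shutter and blocks it
- knob_press (a joint): how far the knob is pressed down, m: 0 up, 0.008 fully down; spring 3 N at the top, about 6 N fully down. The knob can turn only when pressed more than 6 mm down
- knob (a joint): turn of the knob, rad: 0 locked (start), growing clockwise seen from above to 1.2 at its stop, where it springs back up by itself when let go. Turns easily (0.04 N m) when pressed, and stays where it is turned to. The latch is clear of the shutter from about 1.0 on; before that it blocks the shutter
- shutter (a joint): opening of the shutter, m: 0 closed (start), 0.07 fully open, 0.035 half. Slides along the extractor's +y; spring force 3 N closed, about 8 N at half, 13.5 N fully open; it shuts when let go
- tab_top (a point): middle of the top edge of the shutter's tab, 146 mm above the bench: a plain aluminium plate standing upright on the middle of the shutter, 36 mm wide (extractor's x), 12 mm thick (extractor's y, the sliding direction), 40 mm high, foot 106 mm above the bench. Closed it stands at x -40, y -35 mm of the extractor
- half_mark (a point): top of the small round steel stud, 8 mm wide, on the rail on the extractor's -x side, 117 mm above the bench, at x -93, y 0 mm of the extractor: the shutter is half open when the tab's middle is level with it along the extractor's y
- flux_tin: brass-coloured round tin, 40 mm wide, 22 mm high, standing on the extractor's top near its left end; origin under its centre. Bystander: leave it alone
- screw_tray: small open grey tray, 60 x 45 x 18 mm, on the extractor's top near its right end; origin under its centre. Bystander
- drink_can: drinks can, 66 mm wide, 115 mm high, on the table left of the extractor; origin under its centre. Bystander
- screwdriver: screwdriver, 170 mm long, lying on the table left of the extractor. Bystander
- solder_spool: metal spool, 60 mm wide, 46 mm high, standing on the table right of the extractor; origin under its centre. Bystander
- mug: white mug, 76 mm wide, 90 mm high, on the table right of the extractor; origin under its centre. Bystander

How it is judged (in metres and radians):
On the way, in this order (a step that is already met when the one before it is completed fails the run):
1. the knob is pressed right down while still locked (value of joint knob_press above 0.006 m and value of joint knob below 0.3 rad), for 0.1 s.
2. the knob is turned to its stop and has sprung back up (value of joint knob above 1.05 rad and value of joint knob_press below 0.003 m), for 0.2 s.
3. the fingers hold the shutter half open (value of joint shutter between 0.03 and 0.04 m and contact force between the fingers and shutter above 4 N), for 0.3 s.
At the end, for the whole second after the job is handed in: The knob stands at its stop (more than 1.05 rad) and is up (pressed less than 3 mm); the shutter is held still at half travel (35 mm, within 5 mm) by the fingers, which bear on its tab with more than 4 N, through the last second (all of step 2 and all of step 3 and velocity of joint shutter between -0.01 and 0.01 m/s); the arm keeps its last pose, push and grip.
It fails at once if the shutter is run on towards the far end of its travel (beyond 60 mm) (value of joint shutter above 0.06 m).
It fails at once if a bystander is displaced by more than 30 mm (distance of any of flux_tin, screw_tray, drink_can, screwdriver, solder_spool, mug from where it was at the start of the episode above 0.03 m).
It also fails if it takes over 45 s, if anything falls off the work surface, if the arm or the gripper's body presses on something with over 40 N, if the wrist force passes 120 N, or if a joint passes its speed limit or range.

ROBOT

A 6-joint arm with a two-finger parallel gripper is mounted at the origin on the work surface. World frame = base frame: x ahead of the robot, y to its left, z up, the work surface at z = 0. Lengths are in mm, angles in degrees, forces in N, time in s.
With the tool pointing down it reaches from about 350 to 850 mm from the base axis. Payload 8.1 kg.
Tool frame: the origin (TCP) lies midway between the tips of the shut fingers; the grasp point (between the pads) lies 19 mm behind it; z points along the fingers, y is the line along which they close (so a half turn about z gives the same grasp; the last joint's range is limited). The gripper opens to 85 mm and grips with 20 to 120 N. Pads are 22 mm wide; open, the fingers measure 114 mm over their backs; the gripper's body (76 mm by 85 mm) begins 54 mm behind the grasp point. The pads swing forward as they close: fully open they stand 13 mm farther back than shut.
Start: joints at [59.45, 7.471, 85.268, -0, 87.261, -4.893], TCP at [259.77, 540.856, 231.292] pointing down, gripper open.
Joint ranges: [-169.43, 169.43], [-51.17, 129.36], [1.28, 143.12], [-76.62, 256.62], [0, 156.53], [-152.29, 152.29]. Speed limits (degrees/s): [136.94, 136.94, 159.86, 180, 180, 180].

INTERFACE

Orientations are given as [roll, pitch, yaw] about the fixed x, y, z axes, in that order (R = Rz(yaw) Ry(pitch) Rx(roll)).
In Python, from bench import sense, snapshot, camera_params, hand_in, masks_of, pinpoint gives the robot as it stands.
- The arm moves only by the tool step_arm, never from a script. Its argument "targets" is a list of rows, each an object with "angular": the turn, a rotation vector about the tool's x, y, z scaled (see below), a list of three; "dp": the shift along the tool's x, y, z scaled (see below), a list of three; "fingers": the closure, from 0 (fully open) to 1 (shut). A call has exactly 8 rows; each row is the pose to reach, as a shift and turn from the pose commanded when the call began, along the tool's axes at that moment, turning the shorter way round; what a row does not reach only later rows make up. The controller multiplies each number of a shift by 0.2 m and each number of a turn by 180 degrees. A row lasts 1/8 s, in which the tool goes at most 62.5 mm and 10.7 degrees, less where a joint would pass 70% of its speed; a pose out of reach is approached as far as the arm can. A call with a number of a shift or a turn outside -1 to 1 is refused whole. A call with a gripper value outside its range is refused whole. The fingers move at their own pace and stop on an object; "newtons" is the grip in N (left out, the last holds). Time passes only in rows, so rows that repeat a pose let the fingers close, or fill a call up. It gives the time, the measured TCP pose, the force, the opening and the grip force at its end, in the units of the state.
- sense(): the state, without advancing time (a new reading comes with each control period).
- snapshot(name): name is "scene" or "top"; returns the picture (420x560x3 uint8, blue, green, red); there is no depth.
- camera_params(name): a dict with "vfov" (degrees; the focal length in pixels is half the picture's height over the tangent of half this angle, whatever the lens; pixels are square), "cx", "cy" (the principal point, pixels), "R" (3x3) and "t" (3): a world point X has camera coordinates R X + t. Camera axes: x right, y down, z forward; pixel columns grow to the right and rows downward; lengths in mm; the calibration is good to about 2 mm. A picture is of the moment at which its call begins. camera_params takes no time and is no camera call.
- hand_in(): hands the job in; it is judged then, once.
Trained networks look in the newest picture that a camera, given by its name, has taken for a name from the list of things; names that differ only in an ending like _2 or _b are one class to them, and where a whole thing is asked for, a point or a joint stands for the part that bears it (a point fixed in the world has none). Each returns a list of dicts, best first, with "conf" (0 to 1); they miss things now and then, are a little off and sometimes report something else, mostly with a low value. They report only what shows in the picture. A call takes as long as a camera call.
- masks_of(camera, label): "pixels" (420x560 bool, what is visible of it) and "at" ([column, row] in pixels, amid what is visible of it).
- pinpoint(camera, label): "at" ([column, row] in pixels: a listed point, or the origin of a listed thing).
The state is a dict: "time": time; "joint_pos": joint angles; "qd": joint speeds; "joint_efforts": joint torques, N m; "tool_pos": TCP position; "tcp_rot": TCP orientation; "ft_force": force on the tool from outside, world axes, zero at the start; "wrist_torque": the same for the moment, N m; "finger_gap": finger opening in mm; "grip_force": force on a finger pad.
Only numpy, scipy, OpenCV 4.12 (cv2) and the standard library are available. Lean on these libraries where they do the work, as an engineer would, in place of code of your own. Each camera call takes 0.05 s, during which the arm holds its last target. There are 200 camera calls.

## Working session

There is one attempt and no reset: what is moved stays moved. The work goes in short steps, Python scripts to look and compute and a tool call to move; the robot and the scene stay as the last step left them, time stands still between calls to the robot, and variables do not carry over. Pictures are saved under pics/ and viewed, at most 10 in all, crops included, and the job is handed in when it is done.

Besides the shell and the picture viewer there is one more tool, called after ">>>" in YAML: its name, and indented under it one key for each argument. step_arm: Moves the arm, as the interface text tells. Its arguments: {"type":"object","properties":{"targets":{"type":"array","items":{"type":"object","properties":{"angular":{"type":"array","items":{"type":"number","minimum":-1,"maximum":1}},"dp":{"type":"array","items":{"type":"number","minimum":-1,"maximum":1}},"fingers":{"type":"number"}}}},"newtons":{"type":"number"}},"required":["targets"]}

```bash
mkdir -p pics; cat > h.py <<'E'
import numpy as np, cv2
from bench import *
def P(c):
    p=camera_params(c); f=210/np.tan(np.radians(p['vfov'])/2)
    return np.array([[f,0,p['cx']],[0,f,p['cy']],[0,0,1]])@np.c_[np.array(p['R']),np.array(p['t'])]
def tri(a,b):
    X=cv2.triangulatePoints(P('scene'),P('top'),np.array(a,float).reshape(2,1),np.array(b,float).reshape(2,1)).ravel()
    return X[:3]/X[3]
def atz(c,uv,z):
    p=P(c); H=np.c_[p[:,0],p[:,1],p[:,2]*z+p[:,3]]
    q=np.linalg.solve(H,[uv[0],uv[1],1]); return q[:2]/q[2]
E
cat > a.py <<'E'
from h import *
for c in('scene','top'): cv2.imwrite(f'pics/{c}0.png',snapshot(c))
Z=dict(knob_grip=144,latch_tip=121,tab_top=146,half_mark=117,flux_tin=100,screw_tray=100,extractor=0,drink_can=0,mug=0,solder_spool=0)
for n,z in Z.items():
    r={c:(pinpoint(c,n) or [None])[0] for c in('scene','top')}
    o=[n]
    for c in r:
        if r[c]: o+=[c,np.round(r[c]['at']),round(r[c]['conf'],2),np.round(atz(c,r[c]['at'],z))]
    if all(r.values()): o+=['TRI',np.round(tri(r['scene']['at'],r['top']['at']),1)]
    print(*o)
for c in('scene','top'): 
    p=camera_params(c); print(c,-np.array(p['R']).T@p['t'])
s=sense();print(s['time'],s['tool_pos'],s['tcp_rot'],s['finger_gap'],s['ft_force'])
E
python3 a.py
```

```text
knob_grip scene [322. 200.] 0.63 [593. 132.] top [247. 185.] 0.69 [599. 135.] TRI [597.5 133.  149.4]
latch_tip scene [314. 191.] 0.73 [551. 125.] top [251. 203.] 0.49 [557. 126.] TRI [555.9 124.6 127.6]
tab_top scene [294. 178.] 0.8 [528.  82.] top [269. 213.] 0.78 [529.  79.] TRI [529.1  80.3 147.2]
half_mark scene [298. 165.] 0.88 [465. 103.] top [260. 238.] 0.96 [469. 101.] TRI [468.5 101.1 120.8]
flux_tin scene [374. 204.] 0.81 [588. 256.] top [201. 192.] 0.6 [583. 252.] TRI [584.  255.1  94.6]
screw_tray scene [274. 233.] 0.7 [635.  22.] top [291. 172.] 0.79 [641.  27.] TRI [639.4  24.7 106.1]
extractor scene [312. 224.] 0.62 [559. 126.] top [251. 203.] 0.8 [568. 131.] TRI [566.3 127.6  10.2]
drink_can scene [409. 222.] 0.77 [584. 362.] top [164. 199.] 0.95 [576. 368.] TRI [577.  368.5 -11.1]
mug scene [227. 278.] 0.92 [678. -88.] top [331. 164.] 0.71 [682. -85.] TRI [680.7 -86.2   5.4]
solder_spool scene [215. 231.] 0.72 [ 548. -108.] top [340. 211.] 0.93 [ 550. -111.] TRI [ 550.2 -109.1    4.1]
scene [1183.73041024  -54.40053576  966.85219067]
top [ 416.6530959    61.36648366 1418.45091171]
1.1 [259.76492805 540.85610491 231.29473249] [-1.79999478e+02 -1.26787655e-03  1.54343325e+02] 85.21327172159616 [-0.53067992  0.33451619  0.00832824]
```

```bash
python3 -c "
import cv2
a=cv2.imread('pics/scene0.png')[120:300,190:430];b=cv2.imread('pics/top0.png')[140:290,150:350]
cv2.imwrite('pics/c1.png',cv2.resize(a,(800,600),interpolation=3));cv2.imwrite('pics/c2.png',cv2.resize(b,(800,600),interpolation=3))"
```

```text
(no output)
```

View pics/c1.png

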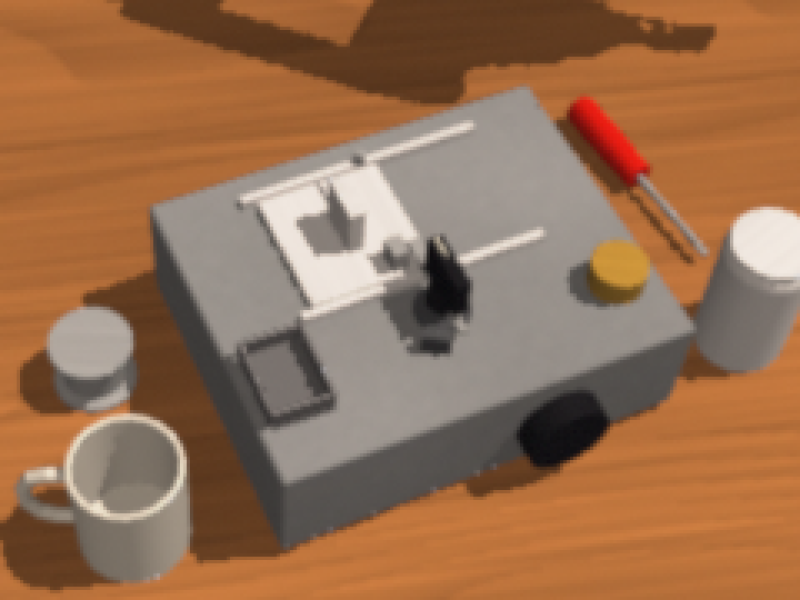

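View pics/c2.png

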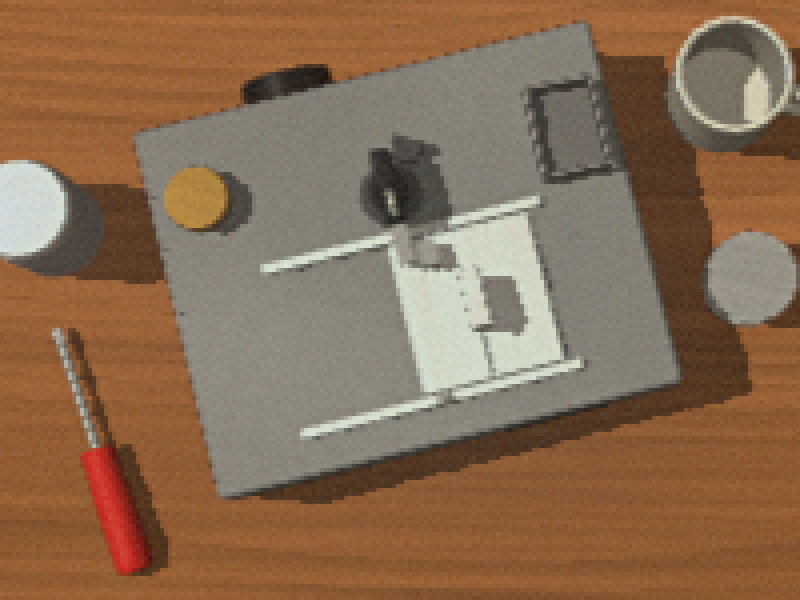

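>>> step_arm:
  targets:
    - {"dp": [-0.15,-0.07,0],"fingers": 0}
    - {"dp": [-0.3,-0.14,0],"fingers": 0}
    - {"dp": [-0.45,-0.21,0],"fingers": 0}
    - {"dp": [-0.6,-0.28,0],"fingers": 0}
    - {"dp": [-0.75,-0.345,0],"fingers": 0}
    - {"dp": [-0.9,-0.414,0],"fingers": 0}
    - {"dp": [-1,-0.46,0],"fingers": 0}
    - {"dp": [-1,-0.46,0],"fingers": 0}
  newtons: 50

```text
validation failed for argument at $.ta...
```

>>> step_arm:
  targets:
    - {"dp": [-0.15,-0.07,0],"angular": [0,0,-0.04],"fingers": 0.3}
    - {"dp": [-0.3,-0.14,0],"angular": [0,0,-0.08],"fingers": 0.3}
    - {"dp": [-0.45,-0.21,0],"angular": [0,0,-0.12],"fingers": 0.3}
    - {"dp": [-0.6,-0.28,0],"angular": [0,0,-0.16],"fingers": 0.3}
    - {"dp": [-0.75,-0.345,0],"angular": [0,0,-0.19],"fingers": 0.3}
    - {"dp": [-0.9,-0.414,0],"angular": [0,0,-0.22],"fingers": 0.3}
    - {"dp": [-1,-0.46,0],"angular": [0,0,-0.22],"fingers": 0.3}
    - {"dp": [-1,-0.46,0],"angular": [0,0,-0.22],"fingers": 0.3}

```text
time: 2.1
tool_pos: [401.1, 370.3, 231.4]
tcp_rot: [-180.0, 0.0, -166.2]
ft_force: [-0.3, -0.1, -0.4]
finger_gap: 59.7
grip_force: 0.0
```

>>> step_arm:
  targets:
    - {"dp": [-0.08,-0.2,0],"angular": [0,0,0],"fingers": 0.3}
    - {"dp": [-0.16,-0.4,0],"angular": [0,0,0],"fingers": 0.3}
    - {"dp": [-0.24,-0.6,0],"angular": [0,0,0],"fingers": 0.3}
    - {"dp": [-0.32,-0.8,0],"angular": [0,0,0],"fingers": 0.3}
    - {"dp": [-0.4,-1,0],"angular": [0,0,0],"fingers": 0.3}
    - {"dp": [-0.4,-1,0],"angular": [0,0,0],"fingers": 0.3}
    - {"dp": [-0.4,-1,0],"angular": [0,0,0],"fingers": 0.3}
    - {"dp": [-0.4,-1,0],"angular": [0,0,0],"fingers": 0.3}
  newtons: 50

```text
time: 3.1
tool_pos: [525.4, 197.8, 231.3]
tcp_rot: [180.0, -0.0, -166.0]
ft_force: [0.2, -0.5, -0.3]
finger_gap: 59.6
grip_force: 0.0
```

```bash
python3 - <<'E'
from h import *
Z=dict(knob_grip=144,tab_top=146,half_mark=117)
for k in range(2):
  for c in('scene','top'):
    snapshot(c)
    for n,z in Z.items():
        r=pinpoint(c,n)
        if r: print(k,c,n,np.round(r[0]['at'],1),round(r[0]['conf'],2),np.round(atz(c,r[0]['at'],z),1))
# yaw from box corners in the first top picture
q=[atz('top',(150+u/4,140+v/4),100) for u,v in((135,133),(585,22),(680,380),(220,495))]
print(np.round(q),np.mean(q,0)); a=q[0]-q[1];b=q[1]-q[2];e=q[0]-q[3]
print([np.degrees(np.arctan2(-a[0],a[1]))]+[np.degrees(np.arctan2(w[1],w[0])) for w in(b,e)])
s=sense();print(s['time'],s['tool_pos'],s['tcp_rot'],s['ft_force'])
E
```

```text
0 scene knob_grip [323.2 200.2] 0.88 [594.1 134.3]
0 scene tab_top [293.5 180.4] 0.74 [533.7  79.4]
0 scene half_mark [300.4 162. ] 0.68 [458.1 108.8]
0 top knob_grip [249.  186.3] 0.43 [594.6 130.2]
0 top tab_top [269.2 214.9] 0.66 [525.   79.3]
0 top half_mark [259.5 238.1] 0.9 [469.5 102.6]
1 scene knob_grip [321.1 204.2] 0.64 [604.  127.8]
1 scene tab_top [296.7 179.4] 0.7 [531.8  86.8]
1 scene half_mark [298.4 162.9] 0.94 [460.2 103.7]
1 top knob_grip [245.7 187.1] 0.7 [592.5 138.2]
1 top tab_top [269.1 216.3] 0.66 [521.6  79.5]
1 top half_mark [260.4 236.8] 0.77 [472.8 100.4]
[[631. 299.]
 [709.  14.]
 [481. -49.]
 [404. 237.]] [556.10357174 125.42333924]
[np.float64(15.212995238501968), np.float64(15.410492830893684), np.float64(15.166737771311519)]
3.9 [526.07443347 196.46590847 231.29649805] [ 1.79998802e+02  3.35204651e-04 -1.66063095e+02] [-0.35055817  0.4116973   0.1003083 ]
```

>>> step_arm:
  targets:
    - {"dp": [-0.06,-0.1,0.06],"angular": [0,0,-0.007],"fingers": 0.45}
    - {"dp": [-0.13,-0.2,0.12],"angular": [0,0,-0.007],"fingers": 0.45}
    - {"dp": [-0.2,-0.3,0.18],"angular": [0,0,-0.007],"fingers": 0.45}
    - {"dp": [-0.262,-0.38,0.24],"angular": [0,0,-0.007],"fingers": 0.45}
    - {"dp": [-0.262,-0.38,0.26],"angular": [0,0,-0.007],"fingers": 0.45}
    - {"dp": [-0.262,-0.38,0.26],"angular": [0,0,-0.007],"fingers": 0.45}
    - {"dp": [-0.262,-0.38,0.26],"angular": [0,0,-0.007],"fingers": 0.45}
    - {"dp": [-0.262,-0.38,0.26],"angular": [0,0,-0.007],"fingers": 0.45}
  newtons: 20

```text
time: 4.9
tool_pos: [595.2, 135.9, 180.1]
tcp_rot: [-180.0, 0.1, -164.8]
ft_force: [0.2, 0.8, -0.3]
finger_gap: 46.9
grip_force: 0.0
```

```bash
python3 - <<'E'
from h import *
a=snapshot('scene')[130:280,250:400];b=snapshot('top')[140:260,190:310]
cv2.imwrite('pics/d.png',np.hstack([cv2.resize(a,(400,400),interpolation=3),cv2.resize(b,(400,400),interpolation=3)]))
s=sense();print(s['time'],s['tool_pos'],s['tcp_rot'],s['ft_force'],s['finger_gap'])
E
```

```text
5.0 [595.23784745 135.74166216 179.84126352] [-1.79997329e+02  4.54522536e-02 -1.64768586e+02] [-0.89764645  0.29276505  0.05149957] 47.08169645380299
```

View pics/d.png

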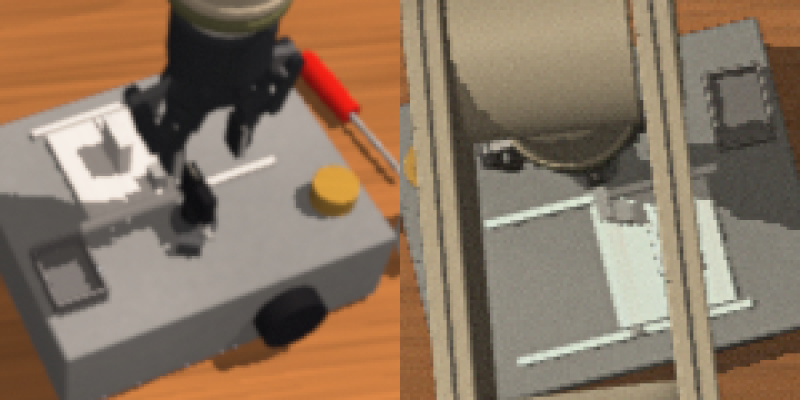

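>>> step_arm:
  targets:
    - {"dp": [0,0,0.07],"angular": [0,0,0],"fingers": 0.45}
    - {"dp": [0,0,0.14],"angular": [0,0,0],"fingers": 0.45}
    - {"dp": [0,0,0.2],"angular": [0,0,0],"fingers": 0.45}
    - {"dp": [0,0,0.265],"angular": [0,0,0],"fingers": 0.45}
    - {"dp": [0,0,0.265],"angular": [0,0,0],"fingers": 0.45}
    - {"dp": [0,0,0.265],"angular": [0,0,0],"fingers": 0.6}
    - {"dp": [0,0,0.265],"angular": [0,0,0],"fingers": 0.7}
    - {"dp": [0,0,0.265],"angular": [0,0,0],"fingers": 0.75}
  newtons: 20

```text
time: 6.0
tool_pos: [595.6, 135.4, 127.0]
tcp_rot: [-180.0, 0.1, -164.8]
ft_force: [0.0, -0.2, 0.5]
finger_gap: 21.6
grip_force: 0.0
```

>>> step_arm:
  targets:
    - {"dp": [0,0,0],"angular": [0,0,0],"fingers": 0.8}
    - {"dp": [0,0,0],"angular": [0,0,0],"fingers": 0.85}
    - {"dp": [0,0,0],"angular": [0,0,0],"fingers": 0.9}
    - {"dp": [0,0,0],"angular": [0,0,0],"fingers": 1}
    - {"dp": [0,0,0],"angular": [0,0,0],"fingers": 1}
    - {"dp": [0,0,0],"angular": [0,0,0],"fingers": 1}
    - {"dp": [0,0,0],"angular": [0,0,0],"fingers": 1}
    - {"dp": [0,0,0],"angular": [0,0,0],"fingers": 1}
  newtons: 20

```text
time: 7.0
tool_pos: [595.2, 135.7, 126.4]
tcp_rot: [180.0, 0.0, -164.8]
ft_force: [-0.8, 5.3, 2.8]
finger_gap: 12.0
grip_force: 22.7
```

>>> step_arm:
  targets:
    - {"dp": [0,0.002,0],"angular": [0,0,0],"fingers": 1}
    - {"dp": [0,0.003,0.01],"angular": [0,0,0],"fingers": 1}
    - {"dp": [0,0.003,0.02],"angular": [0,0,0],"fingers": 1}
    - {"dp": [0,0.003,0.03],"angular": [0,0,0],"fingers": 1}
    - {"dp": [0,0.003,0.04],"angular": [0,0,0],"fingers": 1}
    - {"dp": [0,0.003,0.042],"angular": [0,0,0],"fingers": 1}
    - {"dp": [0,0.003,0.042],"angular": [0,0,0],"fingers": 1}
    - {"dp": [0,0.003,0.042],"angular": [0,0,0],"fingers": 1}
  newtons: 50

```text
time: 8.0
tool_pos: [595.3, 135.8, 118.6]
tcp_rot: [-180.0, 0.0, -164.8]
ft_force: [-2.8, 2.3, 8.5]
finger_gap: 11.2
grip_force: 55.7
```

>>> step_arm:
  targets:
    - {"dp": [0,0,0],"angular": [0,0,0.05],"fingers": 1}
    - {"dp": [0,0,0],"angular": [0,0,0.1],"fingers": 1}
    - {"dp": [0,0,0],"angular": [0,0,0.15],"fingers": 1}
    - {"dp": [0,0,0],"angular": [0,0,0.2],"fingers": 1}
    - {"dp": [0,0,0],"angular": [0,0,0.25],"fingers": 1}
    - {"dp": [0,0,0],"angular": [0,0,0.3],"fingers": 1}
    - {"dp": [0,0,0],"angular": [0,0,0.34],"fingers": 1}
    - {"dp": [0,0,0],"angular": [0,0,0.37],"fingers": 1}

```text
time: 9.0
tool_pos: [595.1, 135.4, 118.6]
tcp_rot: [-180.0, 0.0, 128.4]
ft_force: [-3.7, 0.4, 9.4]
finger_gap: 11.1
grip_force: 55.8
```

```bash
python3 -c "
from bench import *
s=sense();print(s['tool_pos'],s['tcp_rot'],s['ft_force'],s['wrist_torque'],s['joint_pos'],s['finger_gap'])"
```

```text
[595.09018676 135.44136237 118.60712629] [-1.79974144e+02  3.61510332e-02  1.28387039e+02] [-3.7135851   0.41440645  9.41769677] [-0.02653104  0.8434777   0.06561252] [ 8.03622605e+00  1.34944740e+01  9.05003937e+01 -4.56146264e-02
  7.60091822e+01 -3.03397748e+01] 11.109336755259017
```

>>> step_arm:
  targets:
    - {"dp": [0,0,0],"angular": [0,0,0.01],"fingers": 1}
    - {"dp": [0,0,0],"angular": [0,0,0.016],"fingers": 1}
    - {"dp": [0,0,0],"angular": [0,0,0.016],"fingers": 1}
    - {"dp": [0,0,0],"angular": [0,0,0.016],"fingers": 1}
    - {"dp": [0,0,0],"angular": [0,0,0.016],"fingers": 0.65}
    - {"dp": [0,0,0],"angular": [0,0,0.016],"fingers": 0.65}
    - {"dp": [0,0,0],"angular": [0,0,0.016],"fingers": 0.65}
    - {"dp": [0,0,0],"angular": [0,0,0.016],"fingers": 0.65}

```text
time: 10.0
tool_pos: [594.8, 135.8, 117.4]
tcp_rot: [-180.0, -0.0, 125.7]
ft_force: [0.9, -0.2, 0.5]
finger_gap: 29.7
grip_force: 0.0
```

>>> step_arm:
  targets:
    - {"dp": [0,0,-0.05],"angular": [0,0,0],"fingers": 0.65}
    - {"dp": [0,0,-0.12],"angular": [0,0,0],"fingers": 0.65}
    - {"dp": [0,0,-0.2],"angular": [0,0,0],"fingers": 0.65}
    - {"dp": [0,0,-0.3],"angular": [0,0,0],"fingers": 0.65}
    - {"dp": [0,0,-0.38],"angular": [0,0,0],"fingers": 0.65}
    - {"dp": [0,0,-0.38],"angular": [0,0,0],"fingers": 0.65}
    - {"dp": [0,0,-0.38],"angular": [0,0,0],"fingers": 0.65}
    - {"dp": [0,0,-0.38],"angular": [0,0,0],"fingers": 0.65}

```text
time: 11.0
tool_pos: [594.4, 135.8, 192.7]
tcp_rot: [-179.9, -0.1, 125.7]
ft_force: [-0.4, 0.4, -0.1]
finger_gap: 29.8
grip_force: 0.0
```

>>> step_arm:
  targets:
    - {"dp": [0,-0.08,0],"angular": [0,0,-0.05],"fingers": 0.5}
    - {"dp": [-0.01,-0.16,0],"angular": [0,0,-0.1],"fingers": 0.5}
    - {"dp": [-0.02,-0.25,0],"angular": [0,0,-0.15],"fingers": 0.5}
    - {"dp": [-0.026,-0.34,0],"angular": [0,0,-0.2],"fingers": 0.5}
    - {"dp": [-0.026,-0.434,0],"angular": [0,0,-0.25],"fingers": 0.5}
    - {"dp": [-0.026,-0.434,0],"angular": [0,0,-0.3],"fingers": 0.5}
    - {"dp": [-0.026,-0.434,0],"angular": [0,0,-0.35],"fingers": 0.5}
    - {"dp": [-0.026,-0.434,0],"angular": [0,0,-0.386],"fingers": 0.5}
  newtons: 20

```text
time: 12.0
tool_pos: [527.1, 80.9, 193.1]
tcp_rot: [180.0, -0.1, -164.6]
ft_force: [-0.2, 0.6, 0.0]
finger_gap: 43.0
grip_force: 0.0
```

```bash
python3 - <<'E'
from h import *
a=snapshot('scene')[130:280,230:380];b=snapshot('top')[140:260,190:310]
cv2.imwrite('pics/e.png',np.hstack([cv2.resize(a,(400,400),interpolation=3),cv2.resize(b,(400,400),interpolation=3)]))
s=sense();print(s['time'],s['tool_pos'],s['tcp_rot'],s['finger_gap'])
for n,z in dict(tab_top=146,half_mark=117,latch_tip=121,knob_grip=144).items():
    r=pinpoint('scene',n)
    if r: print(n,r[0]['conf'],atz('scene',r[0]['at'],z))
E
```

```text
12.1 [527.18012977  81.0183602  193.10642486] [ 1.79984004e+02 -7.35504079e-02 -1.64716624e+02] 42.82292025593477
tab_top 0.96 [531.11398071  85.57446363]
half_mark 0.84 [458.02948625  96.24964315]
latch_tip 0.86 [568.5861804  170.06003225]
knob_grip 0.52 [596.99198237 129.36828334]
```

View pics/e.png

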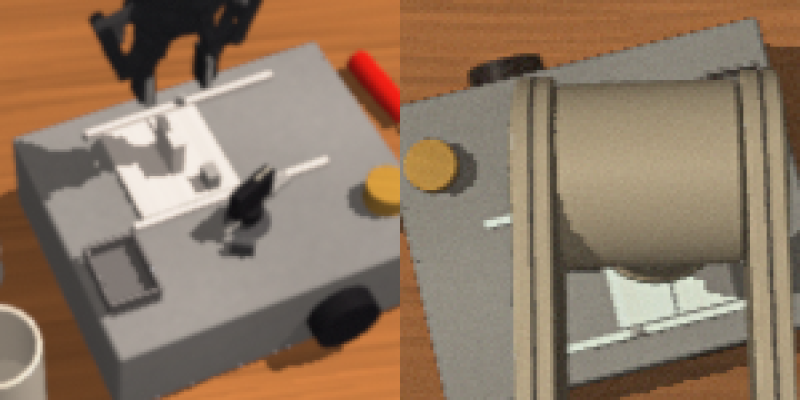

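>>> step_arm:
  targets:
    - {"dp": [0,0,0.1],"angular": [0,0,0],"fingers": 0.5}
    - {"dp": [0,0,0.2],"angular": [0,0,0],"fingers": 0.5}
    - {"dp": [0,0,0.29],"angular": [0,0,0],"fingers": 0.5}
    - {"dp": [0,0,0.37],"angular": [0,0,0],"fingers": 0.5}
    - {"dp": [0,0,0.37],"angular": [0,0,0],"fingers": 0.5}
    - {"dp": [0,0,0.37],"angular": [0,0,0],"fingers": 0.6}
    - {"dp": [0,0,0.37],"angular": [0,0,0],"fingers": 0.7}
    - {"dp": [0,0,0.37],"angular": [0,0,0],"fingers": 0.75}
  newtons: 20

```text
time: 13.3
tool_pos: [528.2, 81.1, 120.7]
tcp_rot: [-180.0, 0.1, -164.8]
ft_force: [0.0, 0.7, -0.1]
finger_gap: 21.7
grip_force: 0.0
```

>>> step_arm:
  targets:
    - {"dp": [0,0,0],"angular": [0,0,0],"fingers": 0.8}
    - {"dp": [0,0,0],"angular": [0,0,0],"fingers": 0.85}
    - {"dp": [0,0,0],"angular": [0,0,0],"fingers": 0.9}
    - {"dp": [0,0,0],"angular": [0,0,0],"fingers": 1}
    - {"dp": [0,0,0],"angular": [0,0,0],"fingers": 1}
    - {"dp": [0,0,0],"angular": [0,0,0],"fingers": 1}
    - {"dp": [0,0,0],"angular": [0,0,0],"fingers": 1}
    - {"dp": [0,0,0],"angular": [0,0,0],"fingers": 1}
  newtons: 20

```text
time: 14.3
tool_pos: [527.7, 81.1, 120.1]
tcp_rot: [-180.0, 0.0, -164.8]
ft_force: [-0.9, 0.7, 3.8]
finger_gap: 11.5
grip_force: 21.9
```

>>> step_arm:
  targets:
    - {"dp": [0,0,0],"angular": [0,0,0],"fingers": 1}
    - {"dp": [0,0.02,0],"angular": [0,0,0],"fingers": 1}
    - {"dp": [0,0.05,0],"angular": [0,0,0],"fingers": 1}
    - {"dp": [0,0.08,0],"angular": [0,0,0],"fingers": 1}
    - {"dp": [0,0.115,0],"angular": [0,0,0],"fingers": 1}
    - {"dp": [0,0.15,0],"angular": [0,0,0],"fingers": 1}
    - {"dp": [0,0.175,0],"angular": [0,0,0],"fingers": 1}
    - {"dp": [0,0.175,0],"angular": [0,0,0],"fingers": 1}
  newtons: 50

```text
time: 15.3
tool_pos: [518.7, 113.9, 120.1]
tcp_rot: [-179.9, 0.0, -164.8]
ft_force: [-1.1, -8.5, 5.6]
finger_gap: 10.7
grip_force: 52.8
```

```bash
python3 - <<'E'
from h import *
a=snapshot('scene')[120:270,230:380];cv2.imwrite('pics/f.png',cv2.resize(a,(600,600),interpolation=3))
F=[]
for i in range(6): snapshot('scene');s=sense();F.append(s['ft_force'])
e=np.array([-.262,.965,0]);print(s['time'],s['tool_pos'],np.mean(F,0),'along y',np.mean(F,0)@e,s['finger_gap'],s['grip_force'])
m=[atz('scene',pinpoint('scene','half_mark')[0]['at'],117)@e[:2] for _ in range(3)]
t=[atz('scene',r[0]['at'],146)@e[:2] for r in [pinpoint('scene','tab_top')] if r]
print('stud',m,'tab',t,'tcp',np.array(s['tool_pos'])@e)
E
```

```text
15.65 [518.77437408 113.59539568 120.13282534] [-0.70274748 -8.18355651  5.5325443 ] along y -7.71301219393329 11.07884472301597 52.8657603263855
stud [np.float64(-13.078330193086154), np.float64(-13.078330193086154), np.float64(-13.078330193086154)] tab [np.float64(-20.74041251216185)] tcp -26.299329178207685
```

View pics/f.png

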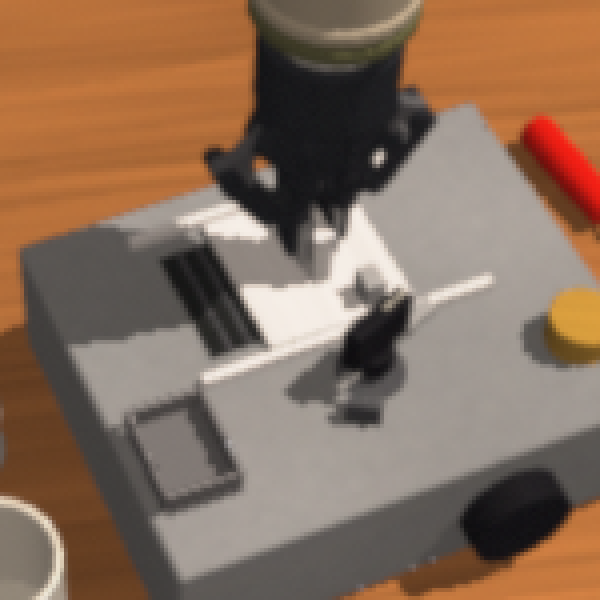

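>>> step_arm:
  targets:
    - {"dp": [0,0.006,0],"angular": [0,0,0],"fingers": 1}
    - {"dp": [0,0.006,0],"angular": [0,0,0],"fingers": 1}
    - {"dp": [0,0.006,0],"angular": [0,0,0],"fingers": 1}
    - {"dp": [0,0.006,0],"angular": [0,0,0],"fingers": 1}
    - {"dp": [0,0.006,0],"angular": [0,0,0],"fingers": 1}
    - {"dp": [0,0.006,0],"angular": [0,0,0],"fingers": 1}
    - {"dp": [0,0.006,0],"angular": [0,0,0],"fingers": 1}
    - {"dp": [0,0.006,0],"angular": [0,0,0],"fingers": 1}

```text
time: 16.85
tool_pos: [518.5, 114.7, 120.1]
tcp_rot: [-179.9, 0.0, -164.8]
ft_force: [-1.5, -8.1, 5.1]
finger_gap: 10.9
grip_force: 52.9
```

```bash
python3 -c "
from bench import *
s=sense();print(s['tool_pos'],s['ft_force'],s['finger_gap'],s['grip_force'],s['qd']);print(hand_in())"
```

```text
[518.4729937  114.68448469 120.12966355] [-1.50694166 -8.124691    5.07376928] 10.945613550206984 52.850748896598816 [-0.03768394  0.00408872 -0.02226381  0.1556594  -0.04316994  0.03516894]
the job is handed in; nothing more can be done
None
```

I pressed the knob down, turned it about 69° clockwise to its stop and let it go. The shutter is held about 35 mm open by its tab against roughly 8 N of spring force. I handed the job in at 16.9 s; no verdict came back.

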